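Four clicks on the mould clamp

ROBOT

A 7-joint arm with a two-finger parallel gripper is mounted at the origin on the work surface. World frame = base frame: x ahead of the robot, y to its left, z up, the work surface at z = 0. Lengths are in m, angles in rad, forces in N, time in s.
With the tool pointing down it reaches from about 0.425 to 0.95 m from the base axis. Payload 16.7 kg.
Tool frame: the origin (TCP) lies midway between the tips of the shut fingers; the grasp point (between the pads) lies 19 mm behind it; z points along the fingers, y is the line along which they close (so a half turn about z gives the same grasp; the last joint's range is limited). The gripper opens to 94 mm and grips with 3 to 60 N. Pads are 16 mm wide; open, the fingers measure 119 mm over their backs; the gripper's body (75 mm by 177 mm) begins 78 mm behind the grasp point.
Start: joints at [-1.431, 0.426, 0.074, 1.606, -0.034, 1.111, -0.067], TCP at [0.192, 0.647, 0.205] pointing down, gripper open.
Joint ranges: [-2.85, 2.85], [-0.5, 2.14], [-1.23, 1.37], [0.21, 2.46], [-1.02, 4.16], [0.16, 2.05], [-2.73, 2.73]. Speed limits (rad/s): [1.89, 1.89, 2.39, 2.39, 3.01, 3.01, 3.01].

INTERFACE

Orientations are given as a 3x3 rotation matrix whose columns are the frame's x, y, z axes.
In Python, from bench import r gives the robot as it stands.
- The arm moves only by the shell command python3 -m inch 'ROWS'. ROWS is text: rows parted by semicolons, each of 7 numbers parted by spaces: the turn, a rotation vector about the tool's x, y, z in rad, then the shift along the tool's x, y, z in m, then the opening, from 0 (shut) to 1 (fully open). In form: wx wy wz x y z gripper; .... A call has 1 to 12 rows; each row is the pose to reach, as a shift and turn from the pose commanded when the call began, along the tool's axes at that moment; what a row does not reach only later rows make up. A row lasts 1/12 s, in which the tool goes at most 41.7 mm and 7.16 degrees, less where a joint would pass 70% of its speed; a pose out of reach is approached as far as the arm can. A call with a gripper value outside its range is refused whole. The fingers move at their own pace and stop on an object; the grip force is fixed at half the most. Time passes only in rows, so rows that repeat a pose let the fingers close. It gives the time, the measured TCP pose, the force, the opening and the grip force at its end, in the units of the state.
- r.read_state(): the state, without advancing time (a new reading comes with each control period).
- r.camera(name): name is "scene" or "top" or "wrist"; returns a dict with "image" (384x512x3 uint8, red, green, blue), "camera_matrix" (3x3 intrinsics, pixels), "k1" (the pictures are not rectified: a ray, as slopes to the right and down, at radius r is drawn at 1 + k1 r^2 times it, then the intrinsics apply), "eye" and "rotation" of the camera in the world; the wrist camera has in their place "tool_from_camera" (4x4, takes a point from camera to tool coordinates, whose origin is the TCP and whose axes are the flange's). Camera axes: x right, y up, looking along -z (the intrinsics and any distortion apply to the point x, -y, -z); pixel columns grow to the right and rows downward; lengths in m; the calibration is good to about 2 mm. A picture is of the moment at which its call begins: read the wrist's pose just before it. There is no depth.
- r.job_done(): hands the job in; it is judged then, once.
The state is a dict: "t": time; "joint_pos": joint angles; "qd": joint speeds; "joint_efforts": joint torques, N m; "tool_pos": TCP position; "orientation": TCP orientation; "contact_force": force on the tool from outside, world axes, zero at the start; "moment": the same for the moment, N m; "grip_width": opening from 0.0 (shut) to 1.0 (fully open); "gripper_force": force on a finger pad.
Only numpy, scipy, OpenCV 4.12 (cv2) and the standard library are available. Lean on these libraries where they do the work, as an engineer would, in place of code of your own. Each camera call takes 0.05 s, during which the arm holds its last target. There are 200 camera calls.

TASK

The small amber bottle is standing in the way of the clamp's lever: pick it up and stand it upright in the grey tray. Then take the lever by its red knob and swing it clockwise (seen from above) until you have felt it click four times, no further, to squeeze the two halves of the candle mould together. The lever springs back when it is let go, so finish while still holding it at the fourth click; leave the blue cup, the glass jar and the tall amber bottle alone.

Things in the scene. Friction and masses are not known exactly. Their poses are not given: they have to be found in the camera images.
- clamp: Fixed mould clamp. Origin: on the lever's vertical pivot axis at bench height; z up. Dark base plate 12 mm thick, from 70 mm before (-x) to 190 mm behind (+x) the pivot, 65 mm to either side. A round click ring lies round the pivot; pivot hub top 83 mm above the bench. Behind it stands the mould (60 x 80 x 70 mm, top at 82 mm) between a moving jaw and a green fence. Position and yaw vary.
- knob (a point): Upright red knob at the lever's end: cylinder 24 mm across, 55 mm tall (67 to 122 mm above the bench), this point at its middle, 94.5 mm up, 150 mm from the pivot axis. Its x axis points along the lever, away from the pivot; z up; turns with the lever. Below it the blue arm: 18 mm wide, top 67 mm up. At rest the lever points 0.65 rad to the -y side of the clamp's -x axis.
- lever: Lever; origin on the pivot axis at bench height, x axis along it to the knob, z up. It swings clockwise seen from above (to the clamp's +y side) up to 1.2 rad from rest. A spring pushes it back with about 6 N at the knob. A sprung pin in the lever rides over the ring's teeth: climbing one, the push at the knob rises to about 10 N, past its top it falls below 3 N (a click) into a notch. Let go, it runs back to rest.
- ring: Fixed click ring under the lever: aluminium disc 120 mm across, top 35 mm up, six brass teeth. Origin on the pivot at bench height, z up. Its turn differs each time, so the lever angle at the first click does too. x axis (red mark): 0.05 to 0.21 rad anticlockwise of the resting lever. Tooth tops clockwise from x at 0.38, 0.55, 0.72, 0.89, 1.06, 1.23 rad, a click each; notch 4 at 0.975.
- bottle_mid (a point): Small amber bottle, paper label, black cap, upright, 38 mm across, 85 mm tall, about 90 g; this point is its middle, 42.5 mm above its foot; z along it. It stands on the bench before the clamp, in the lever's path, 140 to 165 mm from the pivot. Straight body up to 52 mm, then shoulder and cap (19 mm across).
- bottle: The same small amber bottle; origin at the centre of its foot.
- tray: Fixed grey open tray, 130 x 130 mm outside, 30 mm high, walls and floor 5 mm thick; origin at the centre of its underside. To the left or to the right of the clamp.
- cup: Bystander: loose blue cup, 72 mm across the rim, 80 mm tall, origin under its centre.
- jar: Bystander: loose clear glass jar with steel lid, 60 mm across, 70 mm tall, origin under its centre.
- flask: Bystander: loose tall amber bottle, 60 mm across, 140 mm tall, origin under its centre.

How it is judged:
By the outcome, as a careful person would: the job done as asked, in the order asked, and still so for the second after the job is handed in, while the arm keeps its last pose, push and grip.
It also fails if it takes over 72 s, if anything falls off the work surface, if the arm or the gripper's body presses on something with over 40 N, if the wrist force passes 120 N, or if a joint passes its speed limit or range.

## Working session

There is one attempt and no reset: what is moved stays moved. The work goes in short steps, Python scripts to look and compute and a shell command to move; the robot and the scene stay as the last step left them, time stands still between calls to the robot, and variables do not carry over. Pictures are saved under pics/ and viewed, at most 10 in all, crops included, and the job is handed in when it is done.

```bash
ls; mkdir -p pics; cat > h.py <<'E'
import numpy as np, cv2
from bench import r
def cam(n):
    c=r.camera(n); return c
def save(c,f): cv2.imwrite(f,c["image"][:,:,::-1])
def ray(c,u,v,pose=None):
    K=np.array(c["camera_matrix"]); k=c["k1"]
    d=np.array([(u-K[0,2])/K[0,0],(v-K[1,2])/K[1,1]]); s=d.copy()
    for _ in range(30): s=d/(1+k*(s@s))
    v=np.array([s[0],-s[1],-1.])
    if "eye" in c: return np.array(c["eye"]),np.array(c["rotation"])@v
    p,R=pose; T=np.array(c["tool_from_camera"]); return np.array(p)+np.array(R)@T[:3,3],np.array(R)@T[:3,:3]@v
def onz(c,u,v,z,pose=None):
    o,d=ray(c,u,v,pose); return o+d*(z-o[2])/d[2]
def blobs(c,lo,hi,amin=30):
    h=cv2.cvtColor(c["image"],cv2.COLOR_RGB2HSV); m=cv2.inRange(h,np.array(lo),np.array(hi))
    n,l,s,ce=cv2.connectedComponentsWithStats(m)
    return [(s[i],ce[i].round(1)) for i in range(1,n) if s[i][4]>=amin]
E
python3 - <<'E'
from h import *
for n in ["top","scene"]:
    c=cam(n); save(c,f"pics/{n}.png"); np.save(f"{n}.npy",c,allow_pickle=True); print(n,c["eye"],c["rotation"],c["k1"])
s=r.read_state(); print(s)
E
```

```text
pics
top [0.41596443 0.01308256 1.15181819] [[-0.02772422  0.98973835 -0.14017619]
 [-0.99961387 -0.02718886  0.00573314]
 [ 0.00186308  0.14028101  0.99010998]] -0.17439636727467944
scene [1.24531095 0.70752247 0.77095405] [[-0.73211124 -0.37306878  0.56994106]
 [ 0.68106225 -0.41677633  0.60203961]
 [ 0.01293576  0.82892531  0.55920971]] -0.0964778243675184
{'t': 0.1, 'joint_pos': array([-1.43150892,  0.42665154,  0.07385035,  1.60655379, -0.03405835,
        1.11080693, -0.0671039 ]), 'qd': array([-5.91583798e-04, -3.03113695e-03,  1.39303479e-03, -1.47159996e-03,
        7.08212948e-07,  2.10097137e-03, -6.66383644e-04]), 'joint_efforts': array([ 8.37554166e-03, -9.37460232e+01,  3.67674261e+00, -4.55041301e+01,
       -4.86354588e-02,  1.68524974e-02,  7.25279574e-05]), 'tool_pos': array([0.19215689, 0.64664793, 0.20485277]), 'orientation': array([[-9.58585673e-01,  2.84804248e-01, -2.17525352e-04],
       [ 2.84804307e-01,  9.58585002e-01, -1.14057812e-03],
       [-1.16324954e-04, -1.15529400e-03, -9.99999326e-01]]), 'contact_force': array([0.24318007, 0.466601  , 0.87802148]), 'moment': array([-0.03626287, -0.01721181, -0.01762374]), 'gripper_force': 0.0, 'grip_width': 1.0028094508887757}
```

View pics/top.png

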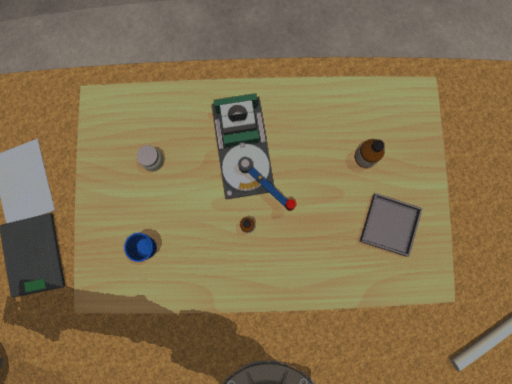

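View pics/scene.png

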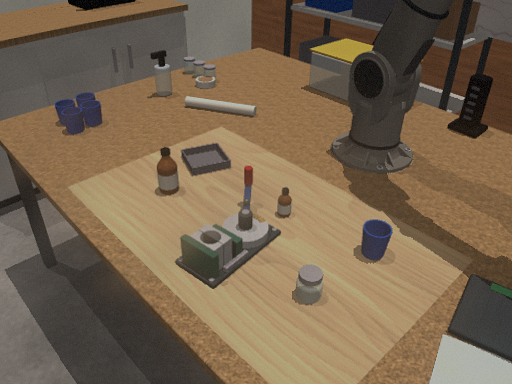

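The top view shows the knob at (290,204), the hub at (246,163), the small bottle at (247,225) and the tray at (390,225). The flask is at (370,152), the cup at (140,247) and the jar at (150,157). The scene view agrees. Next I measure positions.

```bash
python3 - <<'E'
from h import *
t=np.load("top.npy",allow_pickle=True).item(); s=np.load("scene.npy",allow_pickle=True).item()
for n,c in (("top",t),("scene",s)):
    print(n,"red",[(b[0].tolist(),b[1]) for b in blobs(c,(0,170,90),(6,255,255),15)], "red2",[(b[0].tolist(),b[1]) for b in blobs(c,(174,150,90),(180,255,255),15)])
    print(" amber",[(b[0].tolist(),b[1]) for b in blobs(c,(5,120,20),(18,255,125),25) if b[0][4]<3000])
    print(" blue",[(b[0].tolist(),b[1]) for b in blobs(c,(100,150,50),(125,255,255),25)])
# tray by dark mask
h=cv2.cvtColor(t["image"],cv2.COLOR_RGB2HSV); m=cv2.inRange(h,(0,0,0),(180,90,130)); m[:,:340]=0;m[:,440:]=0;m[:185]=0;m[265:]=0
cs,_=cv2.findContours(m,cv2.RETR_EXTERNAL,cv2.CHAIN_APPROX_SIMPLE); k=max(cs,key=cv2.contourArea)
b=cv2.boxPoints(cv2.minAreaRect(k)); P=np.array([onz(t,*p,.03) for p in b]); print("tray",b,P,P.mean(0),np.linalg.norm(P-np.roll(P,1,0),axis=1))
print("knob",onz(t,291,204,.122),"hub",onz(t,245,162,.083),"bot",onz(t,247,225,.085))
cv2.imwrite("pics/z.png",cv2.resize(t["image"][85:245,200:320,::-1],None,fx=3.7,fy=3.7,interpolation=cv2.INTER_CUBIC))
cv2.imwrite("pics/zs.png",cv2.resize(s["image"][150:290,170:320,::-1],None,fx=4,fy=4,interpolation=cv2.INTER_CUBIC))
E
```

```text
top red [([286, 199, 10, 10, 70], array([290.9, 203.5]))] red2 []
 amber [([360, 139, 24, 24, 355], array([370.5, 151.5])), ([51, 212, 10, 40, 91], array([ 56.1, 231.5])), ([240, 217, 15, 15, 130], array([246.9, 224.3])), ([143, 229, 13, 5, 25], array([149. , 231.3])), ([155, 233, 7, 11, 25], array([158. , 238.6])), ([447, 312, 65, 59, 280], array([474.6, 339.6])), ([0, 342, 66, 42, 988], array([ 22.3, 368.5])), ([285, 361, 28, 16, 144], array([300. , 367.6]))]
 blue [([248, 168, 11, 11, 55], array([253.4, 172.6])), ([260, 178, 26, 27, 196], array([272.6, 190.5])), ([125, 233, 29, 28, 616], array([139.1, 246.4]))]
scene red [([245, 166, 7, 5, 24], array([248.2, 167.8]))] red2 []
 amber [([252, 0, 34, 55, 1672], array([268.4,  24.7])), ([292, 0, 13, 3, 33], array([297.8,   0.9])), ([434, 0, 28, 40, 326], array([449.9,  21.9])), ([116, 2, 18, 5, 33], array([123.6,   4. ])), ([471, 2, 8, 11, 31], array([473.9,   6.9])), ([124, 10, 33, 11, 119], array([139.5,  15.4])), ([290, 11, 35, 49, 978], array([303.9,  30.1])), ([465, 10, 14, 25, 74], array([471.5,  22.9])), ([0, 16, 126, 32, 604],
[... 1356 characters left out ...]
, 14, 17, 43], array([172.7, 331.3])), ([180, 339, 10, 11, 30], array([184.2, 344. ])), ([191, 351, 11, 13, 36], array([196.1, 356.3])), ([212, 373, 13, 11, 35], array([218.1, 378.9]))]
 blue [([306, 0, 47, 13, 443], array([331. ,   4.4]))]
tray [[357.8731  240.66483]
 [373.74    191.62177]
 [424.30066 207.97964]
 [408.43378 257.0227 ]] [[ 0.43869218 -0.23788121  0.03      ]
 [ 0.56212346 -0.28604939  0.03      ]
 [ 0.51576393 -0.41799416  0.03      ]
 [ 0.39203474 -0.36723337  0.03      ]] [ 0.47715358 -0.32728953  0.03      ] [0.13750962 0.132497   0.13985217 0.13373695]
knob [ 0.52662926 -0.06518564  0.122     ] hub [0.63666992 0.03997386 0.083     ] bot [0.48319589 0.0387231  0.085     ]
```

View pics/z.png

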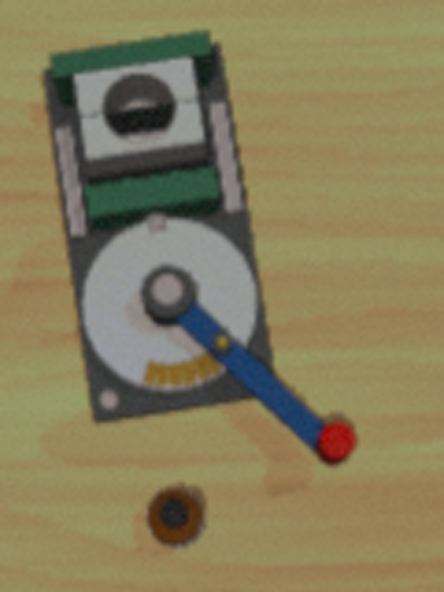

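View pics/zs.png

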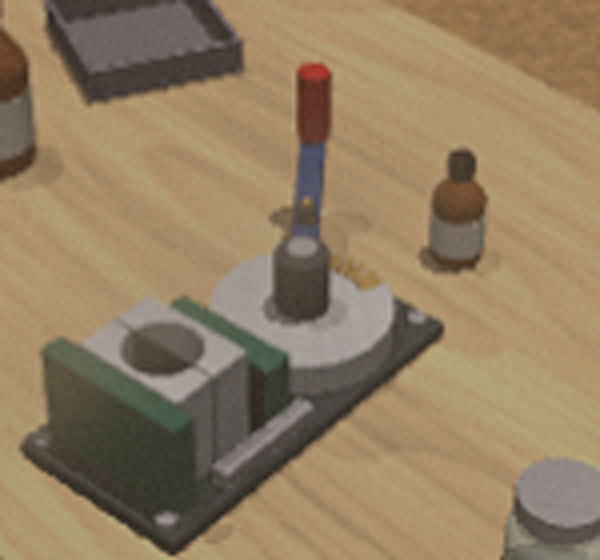

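The crop shows the hub at about (246,163), six brass teeth at about (240–255,184–187) and the bottle cap at about (247,224). All of these are clear. I cross-check with the scene view and compute the move to above the bottle.

```bash
cat >> h.py <<'E'
def go(p,yaw=None):
    "shift and turn in tool axes from current to p (world), optional tool-y azimuth (deg)"
    s=r.read_state(); R=np.array(s["orientation"]); d=R.T@(np.array(p)-s["tool_pos"])
    out=d.round(4)
    w=None
    if yaw is not None:
        a=np.arctan2(R[1,1],R[0,1]); w=-((np.radians(yaw)-a+np.pi/2)%np.pi-np.pi/2)
    print("shift",out,"wz",w,"F",np.round(s["contact_force"],1),"grip",s["grip_width"],s["gripper_force"],"t",s["t"])
def tri(a,b):
    A=[];B=[]
    for o,d in (a,b):
        d=d/np.linalg.norm(d);M=np.eye(3)-np.outer(d,d);A.append(M);B.append(M@o)
    return np.linalg.lstsq(np.vstack(A),np.hstack(B),rcond=None)[0]
E
python3 - <<'E'
from h import *
t=np.load("top.npy",allow_pickle=True).item(); s=np.load("scene.npy",allow_pickle=True).item()
cap=(200+175/3.7,85+513/3.7)
print("cap",tri(ray(t,*cap),ray(s,285.2,188.7)),onz(t,*cap,.085),onz(s,285.2,188.7,.085))
print("knob",tri(ray(t,291,203.5),ray(s,248.5,168)),onz(t,291,203.5,.122),onz(s,248.5,168,.122))
hub=(200+169/3.7,85+289/3.7); hs=(170+302/4,150+246/4)
H=onz(t,*hub,.083);print("hub",tri(ray(t,*hub),ray(s,*hs)),H,onz(s,*hs,.083))
K=onz(t,291,203.5,.122); a0=np.arctan2(*(K-H)[1::-1]); print("r",np.linalg.norm((K-H)[:2]),"az",a0)
for p in ((152,374),(163,374),(175,373),(187,371),(198,368),(208,364)):
    q=onz(t,200+p[0]/3.7,85+p[1]/3.7,.038)-H; print("tooth",(a0-np.arctan2(q[1],q[0]))%(2*np.pi),np.hypot(q[0],q[1]))
go([.483,.039,.205])
E
```

```text
cap [0.48632087 0.03811003 0.08419022] [0.48640077 0.03793512 0.085     ] [0.48708863 0.03906034 0.085     ]
knob [ 0.52777086 -0.06511469  0.1198452 ] [ 0.52779338 -0.0652286   0.122     ] [ 0.52994794 -0.0622276   0.122     ]
hub [0.63364842 0.03890608 0.08183961] [0.63387261 0.03839153 0.083     ] [0.63430459 0.04059659 0.083     ]
r 0.14829003572632649 az -2.367920750620691
tooth 1.0495034327122905 0.0513593714796755
tooth 0.9040260360899914 0.050048804881926805
tooth 0.7396919023755624 0.049189786620235945
tooth 0.5710168548159387 0.04901362365912437
tooth 0.4131686877161198 0.04932294372556508
tooth 0.26553885595279647 0.04988914050043564
shift [-0.4519 -0.4996  0.0005] wz None F [0.2 0.5 0.9] grip 1.0028094508887757 0.0 t 0.1
```

```bash
python3 -m inch '0 0 0 -0.02 -0.022 0 1;0 0 0 -0.04 -0.044 0 1;0 0 0 -0.06 -0.066 0 1;0 0 0 -0.08 -0.088 0 1;0 0 0 -0.1 -0.11 0 1;0 0 0 -0.12 -0.132 0 1;0 0 0 -0.14 -0.154 0 1;0 0 0 -0.16 -0.176 0 1;0 0 0 -0.18 -0.198 0 1;0 0 0 -0.2 -0.22 0 1;0 0 0 -0.22 -0.242 0 1;0 0 0 -0.24 -0.264 0 1'
python3 -m inch '0 0 0 -0.02 -0.022 0 1;0 0 0 -0.04 -0.044 0 1;0 0 0 -0.06 -0.066 0 1;0 0 0 -0.08 -0.088 0 1;0 0 0 -0.1 -0.11 0 1;0 0 0 -0.12 -0.132 0 1;0 0 0 -0.14 -0.154 0 1;0 0 0 -0.16 -0.176 0 1;0 0 0 -0.18 -0.198 0 1;0 0 0 -0.2 -0.22 0 1;0 0 0 -0.215 -0.236 0 1;0 0 0 -0.215 -0.236 0 1'
python3 - <<'E'
from h import *
go([.486,.038,.205])
s=r.read_state();c=cam("wrist");save(c,"pics/w1.png")
P=(s["tool_pos"],s["orientation"])
T=np.array(c["tool_from_camera"]);print(T.round(3),s["tool_pos"])
E
```

```text
t: 1.1
tool_pos: [0.3474, 0.3241, 0.2054]
orientation: [[-0.959, 0.285, -0.0], [0.285, 0.959, -0.0], [0.0, -0.0, -1.0]]
contact_force: [0.7, -0.2, -1.2]
grip_width: 1.001
gripper_force: 0.0
t: 2.1
tool_pos: [0.4872, 0.034, 0.2055]
orientation: [[-0.957, 0.289, 0.001], [0.289, 0.957, -0.001], [-0.001, -0.001, -1.0]]
contact_force: [-0.4, 0.4, 0.0]
grip_width: 1.002
gripper_force: 0.0
shift [0.0023 0.0035 0.0005] wz None F [-0.4  0.4  0. ] grip 1.0019033081321793 0.0 t 2.1
[[ 0.001  0.965  0.26   0.074]
 [ 1.    -0.    -0.001  0.001]
 [-0.001  0.26  -0.965 -0.178]
 [ 0.     0.     0.     1.   ]] [0.48716475 0.03404082 0.20553897]
```

View pics/w1.png

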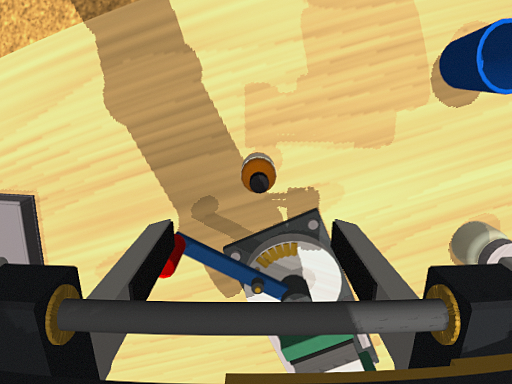

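The wrist view shows the cap at (260,183), the knob at (173,257) and the teeth at (262–298,243–260). I check these against the top view.

```bash
python3 - <<'E'
from h import *
s=r.read_state();c=cam("wrist");P=(s["tool_pos"],s["orientation"])
b=onz(c,260,184,.085,P);print("cap",b)
print("knob-ish",onz(c,178,240,.122,P), "hub", onz(c,297,283,.083,P))
b=.5*(b+np.array([.4865,.038,.085]));b[2]=.028;print(b);go(b)
E
```

```text
cap [0.48985521 0.04326828 0.085     ]
knob-ish [ 0.50857585 -0.0380213   0.122     ] hub [0.60435139 0.05027222 0.083     ]
[0.48817761 0.04063414 0.028     ]
shift [-0.0014  0.0038  0.1772] wz None F [0.5 0.2 0.1] grip 1.0006418496329053 0.0 t 2.2
```

```bash
python3 -m inch '0 0 0 -0.001 0.004 0.02 1;0 0 0 -0.001 0.004 0.04 1;0 0 0 -0.001 0.004 0.06 1;0 0 0 -0.001 0.004 0.08 1;0 0 0 -0.001 0.004 0.1 1;0 0 0 -0.001 0.004 0.12 1;0 0 0 -0.001 0.004 0.135 1;0 0 0 -0.001 0.004 0.15 1;0 0 0 -0.001 0.004 0.16 1;0 0 0 -0.001 0.004 0.17 1;0 0 0 -0.001 0.004 0.177 1;0 0 0 -0.001 0.004 0.177 1'
python3 -m inch '0 0 0 0 0 0 0.6;0 0 0 0 0 0 0.5;0 0 0 0 0 0 0.3;0 0 0 0 0 0 0.3;0 0 0 0 0 0 0.3;0 0 0 0 0 0 0.3;0 0 0 0 0 0 0.3;0 0 0 0 0 0 0.3;0 0 0 0 0 0 0.3'
```

```text
t: 3.2
tool_pos: [0.4874, 0.0419, 0.0275]
orientation: [[-0.959, 0.284, -0.001], [0.284, 0.959, -0.0], [0.001, -0.001, -1.0]]
contact_force: [-1.1, -0.4, -0.2]
grip_width: 1.001
gripper_force: 0.0
t: 3.95
tool_pos: [0.488, 0.0416, 0.0285]
orientation: [[-0.959, 0.285, -0.0], [0.285, 0.959, -0.0], [0.0, -0.0, -1.0]]
contact_force: [-0.1, 0.5, -1.0]
grip_width: 0.4
gripper_force: 23.7
```

```bash
python3 -m inch '0 0 0 0 0 -0.01 0.3;0 0 0 0 0 -0.03 0.3;0 0 0 0 0 -0.05 0.3;0 0 0 0 0 -0.07 0.3;0 0 0 0 0 -0.09 0.3;0 0 0 0 0 -0.11 0.3;0 0 0 0 0 -0.13 0.3;0 0 0 0 0 -0.15 0.3;0 0 0 0 0 -0.16 0.3;0 0 0 0 0 -0.16 0.3'
python3 -c "
from h import *
go([.477,-.327,.188])"
```

```text
t: 4.78
tool_pos: [0.4891, 0.0418, 0.1907]
orientation: [[-0.959, 0.285, 0.003], [0.285, 0.959, 0.002], [-0.003, 0.002, -1.0]]
contact_force: [0.5, 0.9, -0.8]
grip_width: 0.397
gripper_force: 30.0
shift [-0.0935 -0.357   0.0021] wz None F [ 0.5  0.9 -0.8] grip 0.39712118558156956 29.98788304394111 t 4.7833
```

```bash
python3 -m inch '0 0 0 -0.005 -0.02 0 0.3;0 0 0 -0.013 -0.05 0 0.3;0 0 0 -0.021 -0.08 0 0.3;0 0 0 -0.031 -0.12 0 0.3;0 0 0 -0.042 -0.16 0 0.3;0 0 0 -0.052 -0.2 0 0.3;0 0 0 -0.063 -0.24 0 0.3;0 0 0 -0.073 -0.28 0 0.3;0 0 0 -0.083 -0.315 0 0.3;0 0 0 -0.09 -0.34 0 0.3;0 0 0 -0.093 -0.357 0 0.3;0 0 0 -0.093 -0.357 0 0.3'
python3 -c "
from h import *
go([.477,-.327,.034])
c=cam('top');save(c,'pics/t2.png')"
```

```text
t: 5.78
tool_pos: [0.4736, -0.3309, 0.1874]
orientation: [[-0.957, 0.289, -0.002], [0.289, 0.957, -0.002], [0.001, -0.002, -1.0]]
contact_force: [-0.5, -0.2, -0.8]
grip_width: 0.399
gripper_force: 30.0
shift [-0.0024  0.0051  0.1533] wz None F [-0.5 -0.2 -0.8] grip 0.3991302473131676 29.987449881155044 t 5.7833
```

View pics/t2.png

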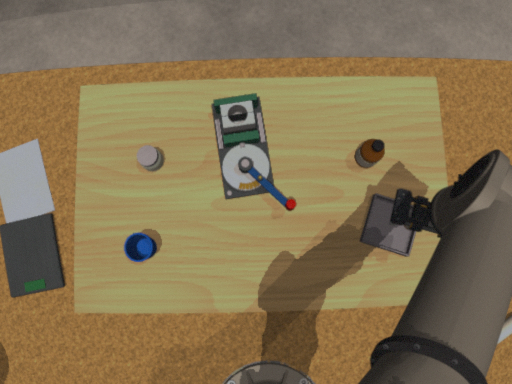

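The gripper is over the tray, shifted outward by height parallax as expected. I lower slowly near the floor.

```bash
python3 -m inch '0 0 0 0 0.002 0.02 0.3;0 0 0 0 0.002 0.05 0.3;0 0 0 0 0.002 0.08 0.3;0 0 0 0 0.002 0.1 0.3;0 0 0 0 0.002 0.115 0.3;0 0 0 0 0.002 0.125 0.3;0 0 0 0 0.002 0.133 0.3;0 0 0 0 0.002 0.138 0.3;0 0 0 0 0.002 0.142 0.3;0 0 0 0 0.002 0.146 0.3;0 0 0 0 0.002 0.149 0.3;0 0 0 0 0.002 0.149 0.3'
python3 -m inch '0 0 0 0 0 0.001 0.3;0 0 0 0 0 0.002 0.3;0 0 0 0 0 0.002 0.3;0 0 0 0 0 0.002 0.3'
```

```text
t: 6.83
tool_pos: [0.4761, -0.3251, 0.0394]
orientation: [[-0.959, 0.285, 0.0], [0.285, 0.959, -0.0], [-0.0, -0.0, -1.0]]
contact_force: [-0.2, -0.4, -1.0]
grip_width: 0.391
gripper_force: 30.0
t: 7.17
tool_pos: [0.4762, -0.3251, 0.0376]
orientation: [[-0.959, 0.285, 0.0], [0.285, 0.959, -0.0], [-0.0, -0.0, -1.0]]
contact_force: [-0.7, -0.1, -0.9]
grip_width: 0.395
gripper_force: 30.0
```

```bash
python3 -m inch '0 0 0 0 0 0.001 0.3;0 0 0 0 0 0.002 0.3;0 0 0 0 0 0.002 0.3;0 0 0 0 0 0.002 0.3'; python3 -m inch '0 0 0 0 0 0.001 0.3;0 0 0 0 0 0.002 0.3;0 0 0 0 0 0.002 0.3;0 0 0 0 0 0.002 0.3'
```

```text
t: 7.5
tool_pos: [0.476, -0.3251, 0.0354]
orientation: [[-0.959, 0.285, -0.0], [0.285, 0.959, 0.0], [0.0, -0.0, -1.0]]
contact_force: [-0.7, -0.5, -0.5]
grip_width: 0.396
gripper_force: 30.0
t: 7.83
tool_pos: [0.4761, -0.3252, 0.0335]
orientation: [[-0.959, 0.285, 0.0], [0.285, 0.959, -0.0], [-0.0, -0.0, -1.0]]
contact_force: [0.2, 0.1, 1.2]
grip_width: 0.397
gripper_force: 30.0
```

```bash
python3 -m inch '0 0 0 0 0 0 0.42;0 0 0 0 0 0 0.46;0 0 0 0 0 0 0.52;0 0 0 0 0 0 0.6;0 0 0 0 0 0 0.65;0 0 0 0 0 0 0.65;0 0 0 0 0 0 0.65' ; python3 -m inch '0 0 0 0 0 -0.01 0.65;0 0 0 0 0 -0.03 0.65;0 0 0 0 0 -0.05 0.65;0 0 0 0 0 -0.075 0.65;0 0 0 0 0 -0.1 0.65;0 0 0 0 0 -0.125 0.65;0 0 0 0 0 -0.145 0.65;0 0 0 0 0 -0.16 0.65;0 0 0 0 0 -0.17 0.65;0 0 0 0 0 -0.17 0.65'
python3 - <<'E'
from h import *
c=cam('scene');cv2.imwrite('pics/s2.png',cv2.resize(c["image"][110:290,130:330,::-1],None,fx=3,fy=3))
a=-2.368
K=np.array([.634+.15*np.cos(a),.0395+.15*np.sin(a),.16]);print(K)
go([.5275,-.0645,.2],np.degrees(a-np.pi/2))
E
```

```text
t: 8.42
tool_pos: [0.4761, -0.3251, 0.0335]
orientation: [[-0.959, 0.285, -0.0], [0.285, 0.959, -0.0], [0.0, -0.0, -1.0]]
contact_force: [-0.0, 0.4, -0.2]
grip_width: 0.649
gripper_force: 0.0
t: 9.25
tool_pos: [0.4768, -0.3257, 0.2057]
orientation: [[-0.959, 0.285, 0.003], [0.285, 0.959, -0.001], [-0.003, -0.0, -1.0]]
contact_force: [0.4, 0.2, -0.8]
grip_width: 0.648
gripper_force: 0.0
[ 0.52668924 -0.06530649  0.16      ]
shift [0.0253 0.2645 0.0043] wz -1.0623138318283667 F [-0.4  0.5 -0.2] grip 0.6512953316300093 0.0 t 9.3
```

View pics/s2.png

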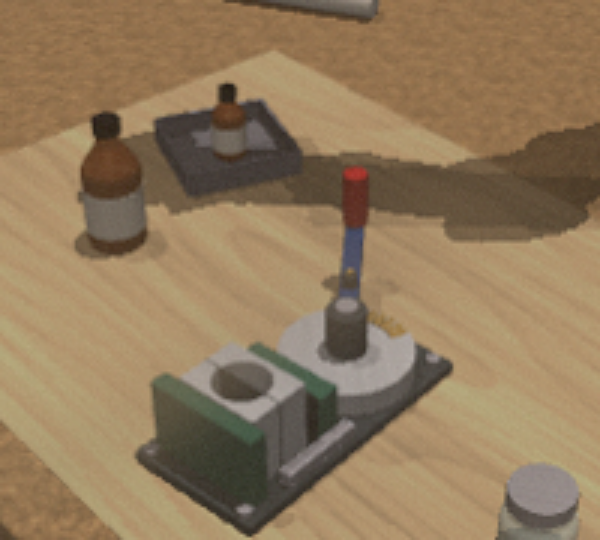

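The small bottle stands upright in the tray, at crop (229,130). Next I move over the knob with the fingers turned to the lever's tangent.

```bash
python3 -m inch '0 0 -0.08 0.002 0.02 0 0.65;0 0 -0.18 0.004 0.045 0 0.65;0 0 -0.28 0.007 0.07 0 0.65;0 0 -0.38 0.009 0.095 0 0.65;0 0 -0.48 0.011 0.12 0 0.65;0 0 -0.58 0.014 0.145 0 0.65;0 0 -0.68 0.016 0.17 0 0.65;0 0 -0.78 0.018 0.195 0 0.65;0 0 -0.88 0.021 0.22 0 0.65;0 0 -0.98 0.023 0.245 0 0.65;0 0 -1.06 0.025 0.264 0 0.65;0 0 -1.06 0.025 0.264 0 0.65'
python3 - <<'E'
from h import *
go([.5275,-.0645,.0755],np.degrees(-2.368-np.pi/2))
s=r.read_state();c=cam("wrist");save(c,"pics/w2.png");print(s["joint_pos"].round(2))
P=(s["tool_pos"],s["orientation"])
for b in blobs(c,(0,150,60),(6,255,255),60)+blobs(c,(172,150,60),(180,255,255),60): print(b[0],b[1],onz(c,*b[1],.122,P))
E
```

```text
t: 10.3
tool_pos: [0.5274, -0.0608, 0.2022]
orientation: [[-0.71, -0.704, -0.002], [-0.704, 0.71, 0.001], [0.001, 0.002, -1.0]]
contact_force: [-0.2, 0.0, 0.4]
grip_width: 0.652
gripper_force: 0.0
shift [ 0.0024 -0.003   0.1267] wz 0.007535721633352921 F [-0.2  0.   0.4] grip 0.6519846647094935 0.0 t 10.3
[-0.38  0.2   0.43  1.95 -0.1   1.01  2.45]
[233 168  27  38 774] [246.2 187.4] [ 0.52724247 -0.06979823  0.122     ]
```

View pics/w2.png

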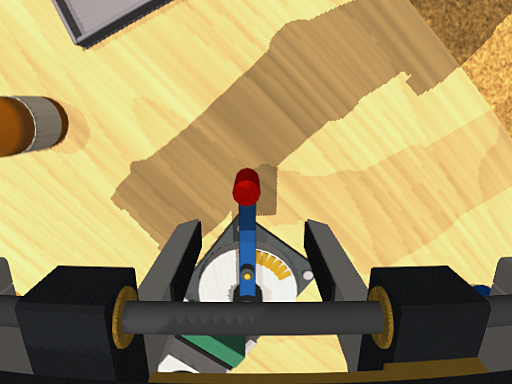

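The knob's top face is at (246,191), slightly left of the finger centre line, and the lever is aligned with the tool x axis. I descend with a small correction, then close.

```bash
python3 -m inch '0 0 0 0.003 -0.005 0.01 0.65;0 0 0 0.003 -0.005 0.025 0.65;0 0 0 0.003 -0.005 0.04 0.65;0 0 0 0.003 -0.005 0.055 0.65;0 0 0 0.003 -0.005 0.07 0.65;0 0 0 0.003 -0.005 0.085 0.65;0 0 0 0.003 -0.005 0.1 0.65;0 0 0 0.003 -0.005 0.11 0.65;0 0 0 0.003 -0.005 0.118 0.65;0 0 0 0.003 -0.005 0.124 0.65;0 0 0 0.003 -0.005 0.126 0.65;0 0 0 0.003 -0.005 0.126 0.65'; python3 -m inch '0 0 0 0 0 0 0.5;0 0 0 0 0 0 0.4;0 0 0 0 0 0 0.3;0 0 0 0 0 0 0.15;0 0 0 0 0 0 0.15;0 0 0 0 0 0 0.15;0 0 0 0 0 0 0.15;0 0 0 0 0 0 0.15;0 0 0 0 0 0 0.15'
```

```text
t: 11.35
tool_pos: [0.5285, -0.0709, 0.0772]
orientation: [[-0.717, -0.697, -0.0], [-0.697, 0.717, -0.0], [0.0, 0.0, -1.0]]
contact_force: [-0.3, 0.5, -0.4]
grip_width: 0.652
gripper_force: 0.0
t: 12.1
tool_pos: [0.5268, -0.0686, 0.0774]
orientation: [[-0.716, -0.698, -0.004], [-0.698, 0.716, 0.003], [0.001, 0.004, -1.0]]
contact_force: [-12.6, 11.9, 13.8]
grip_width: 0.255
gripper_force: 30.0
```

Gripped at 24 mm, as it should be. I relieve the side load, then swing in 0.03 rad arc steps and read the push after each.

```bash
cat > f.py <<'E'
from h import *
s=r.read_state();R=np.array(s["orientation"]);p=s["tool_pos"];f=R.T@s["contact_force"]
a=np.arctan2(p[1]-.0395,p[0]-.634);print("t",round(s["t"],2),"turn",round((-2.352-a)%(2*np.pi),3),"r",round(np.hypot(p[0]-.634,p[1]-.0395),4),"Ftool",f.round(1),"z",round(p[2],4),"w",round(s["grip_width"],3),round(s["gripper_force"],1))
E
python3 -m inch '0 0 0 0 0.0015 0 0.15;0 0 0 0 0.003 0 0.15;0 0 0 0 0.003 0 0.15'>/dev/null; python3 f.py
python3 -m inch '0 0 0.015 0 0.0022 0 0.15;0 0 0.03 0 0.0045 0 0.15;0 0 0.03 0 0.0045 0 0.15'>/dev/null; python3 f.py
python3 -m inch '0 0 0.015 0 0.0022 0 0.15;0 0 0.03 0 0.0045 0 0.15;0 0 0.03 0 0.0045 0 0.15'>/dev/null; python3 f.py
python3 -m inch '0 0 0.015 0 0.0022 0 0.15;0 0 0.03 0 0.0045 0 0.15;0 0 0.03 0 0.0045 0 0.15'>/dev/null; python3 f.py
```

```text
t 12.35 turn 0.001 r 0.1522 Ftool [-2.  -1.2  1.8] z 0.0775 w 0.247 30.0
t 12.6 turn 0.029 r 0.1521 Ftool [-2.1 -5.2  4.8] z 0.0776 w 0.246 30.0
t 12.85 turn 0.059 r 0.1521 Ftool [-1.6 -4.9  4.3] z 0.0776 w 0.25 30.0
t 13.1 turn 0.089 r 0.1521 Ftool [-2.7 -5.   4.8] z 0.0776 w 0.248 30.0
```

```bash

python3 -m inch '0 0 0.015 0 0.0022 0 0.15;0 0 0.03 0 0.0045 0 0.15;0 0 0.03 0 0.0045 0 0.15'>/dev/null; python3 f.py
python3 -m inch '0 0 0.015 0 0.0022 0 0.15;0 0 0.03 0 0.0045 0 0.15;0 0 0.03 0 0.0045 0 0.15'>/dev/null; python3 f.py
python3 -m inch '0 0 0.015 0 0.0022 0 0.15;0 0 0.03 0 0.0045 0 0.15;0 0 0.03 0 0.0045 0 0.15'>/dev/null; python3 f.py
python3 -m inch '0 0 0.015 0 0.0022 0 0.15;0 0 0.03 0 0.0045 0 0.15;0 0 0.03 0 0.0045 0 0.15'>/dev/null; python3 f.py
python3 -m inch '0 0 0.015 0 0.0022 0 0.15;0 0 0.03 0 0.0045 0 0.15;0 0 0.03 0 0.0045 0 0.15'>/dev/null; python3 f.py
python3 -m inch '0 0 0.015 0 0.0022 0 0.15;0 0 0.03 0 0.0045 0 0.15;0 0 0.03 0 0.0045 0 0.15'>/dev/null; python3 f.py
python3 -m inch '0 0 0.015 0 0.0022 0 0.15;0 0 0.03 0 0.0045 0 0.15;0 0 0.03 0 0.0045 0 0.15'>/dev/null; python3 f.py
python3 -m inch '0 0 0.015 0 0.0022 0 0.15;0 0 0.03 0 0.0045 0 0.15;0 0 0.03 0 0.0045 0 0.15'>/dev/null; python3 f.py
python3 -m inch '0 0 0.015 0 0.0022 0 0.15;0 0 0.03 0 0.0045 0 0.15;0 0 0.03 0 0.0045 0 0.15'>/dev/null; python3 f.py
python3 -m inch '0 0 0.015 0 0.0022 0 0.15;0 0 0.03 0 0.0045 0 0.15;0 0 0.03 0 0.0045 0 0.15'>/dev/null; python3 f.py
```

```text
t 13.35 turn 0.117 r 0.1521 Ftool [-3.1 -6.9  6.2] z 0.0776 w 0.248 30.0
t 13.6 turn 0.145 r 0.152 Ftool [-3.4 -8.4  6.6] z 0.0776 w 0.247 30.0
t 13.85 turn 0.175 r 0.1519 Ftool [-2.6 -7.   6.6] z 0.0776 w 0.247 30.0
t 14.1 turn 0.207 r 0.1519 Ftool [-2.9 -5.1  4.7] z 0.0776 w 0.25 30.0
t 14.35 turn 0.238 r 0.1519 Ftool [-2.7 -3.   4.2] z 0.0775 w 0.247 30.0
t 14.6 turn 0.27 r 0.1519 Ftool [-3.9 -0.3  2.8] z 0.0775 w 0.25 30.0
t 14.85 turn 0.299 r 0.1519 Ftool [-4.3 -2.4  5.1] z 0.0776 w 0.251 30.0
t 15.1 turn 0.324 r 0.1519 Ftool [-4.4 -8.   6.6] z 0.0776 w 0.25 30.0
t 15.35 turn 0.354 r 0.1519 Ftool [-3.  -6.4  4.6] z 0.0776 w 0.251 30.0
t 15.6 turn 0.385 r 0.1519 Ftool [-4.3 -4.5  3.8] z 0.0776 w 0.251 30.0
```

```bash

python3 -m inch '0 0 0.015 0 0.0022 0 0.15;0 0 0.03 0 0.0045 0 0.15;0 0 0.03 0 0.0045 0 0.15'>/dev/null; python3 f.py
python3 -m inch '0 0 0.015 0 0.0022 0 0.15;0 0 0.03 0 0.0045 0 0.15;0 0 0.03 0 0.0045 0 0.15'>/dev/null; python3 f.py
python3 -m inch '0 0 0.015 0 0.0022 0 0.15;0 0 0.03 0 0.0045 0 0.15;0 0 0.03 0 0.0045 0 0.15'>/dev/null; python3 f.py
python3 -m inch '0 0 0.015 0 0.0022 0 0.15;0 0 0.03 0 0.0045 0 0.15;0 0 0.03 0 0.0045 0 0.15'>/dev/null; python3 f.py
python3 -m inch '0 0 0.015 0 0.0022 0 0.15;0 0 0.03 0 0.0045 0 0.15;0 0 0.03 0 0.0045 0 0.15'>/dev/null; python3 f.py
python3 -m inch '0 0 0.015 0 0.0022 0 0.15;0 0 0.03 0 0.0045 0 0.15;0 0 0.03 0 0.0045 0 0.15'>/dev/null; python3 f.py
python3 -m inch '0 0 0.015 0 0.0022 0 0.15;0 0 0.03 0 0.0045 0 0.15;0 0 0.03 0 0.0045 0 0.15'>/dev/null; python3 f.py
python3 -m inch '0 0 0.015 0 0.0022 0 0.15;0 0 0.03 0 0.0045 0 0.15;0 0 0.03 0 0.0045 0 0.15'>/dev/null; python3 f.py
python3 -m inch '0 0 0.015 0 0.0022 0 0.15;0 0 0.03 0 0.0045 0 0.15;0 0 0.03 0 0.0045 0 0.15'>/dev/null; python3 f.py
```

```text
t 15.85 turn 0.416 r 0.1519 Ftool [-4.  -3.2  3. ] z 0.0776 w 0.249 30.0
t 16.1 turn 0.447 r 0.1519 Ftool [-2.9 -1.8  0.9] z 0.0775 w 0.249 30.0
t 16.35 turn 0.475 r 0.1519 Ftool [-3.9 -3.6  1.2] z 0.0776 w 0.249 30.0
t 16.6 turn 0.501 r 0.1519 Ftool [-2.7 -7.4  2.9] z 0.0776 w 0.248 30.0
t 16.85 turn 0.532 r 0.1518 Ftool [-3.4 -5.6  0.8] z 0.0776 w 0.248 30.0
t 17.1 turn 0.564 r 0.1518 Ftool [-3.2 -4.9  0.8] z 0.0776 w 0.25 30.0
t 17.35 turn 0.595 r 0.1518 Ftool [-1.6 -2.8 -1.9] z 0.0775 w 0.246 30.0
t 17.6 turn 0.627 r 0.1518 Ftool [-0.3 -0.8 -3.6] z 0.0775 w 0.249 30.0
t 17.85 turn 0.653 r 0.1518 Ftool [-0.7 -5.5 -4.7] z 0.0775 w 0.252 30.0
```

```bash

python3 -m inch '0 0 0.015 0 0.0022 0 0.15;0 0 0.03 0 0.0045 0 0.15;0 0 0.03 0 0.0045 0 0.15'>/dev/null; python3 f.py
python3 -m inch '0 0 0.015 0 0.0022 0 0.15;0 0 0.03 0 0.0045 0 0.15;0 0 0.03 0 0.0045 0 0.15'>/dev/null; python3 f.py
python3 -m inch '0 0 0.015 0 0.0022 0 0.15;0 0 0.03 0 0.0045 0 0.15;0 0 0.03 0 0.0045 0 0.15'>/dev/null; python3 f.py
python3 -m inch '0 0 0.015 0 0.0022 0 0.15;0 0 0.03 0 0.0045 0 0.15;0 0 0.03 0 0.0045 0 0.15'>/dev/null; python3 f.py
python3 -m inch '0 0 0.008 0 0.0011 0 0.15;0 0 0.015 0 0.0022 0 0.15;0 0 0.015 0 0.0022 0 0.15'>/dev/null; python3 f.py
```

```text
t 18.1 turn 0.68 r 0.1517 Ftool [-1.5 -7.6 -4.2] z 0.0775 w 0.25 30.0
t 18.35 turn 0.71 r 0.1517 Ftool [-0.7 -6.4 -5.2] z 0.0775 w 0.248 30.0
t 18.6 turn 0.742 r 0.1517 Ftool [-0.1 -4.6 -5.4] z 0.0775 w 0.251 30.0
t 18.85 turn 0.774 r 0.1518 Ftool [ 0.9 -2.  -6.3] z 0.0775 w 0.25 30.0
t 19.1 turn 0.788 r 0.1518 Ftool [-0.  -1.2 -6.9] z 0.0775 w 0.251 30.0
```

```bash

python3 -m inch '0 0 0.008 0 0.0011 0 0.15;0 0 0.015 0 0.0022 0 0.15;0 0 0.015 0 0.0022 0 0.15;0 0 0.015 0 0.0022 0 0.15'>/dev/null; python3 f.py
python3 -m inch '0 0 0 0 0 0 0.15;0 0 0 0 0 0 0.15;0 0 0 0 0 0 0.15;0 0 0 0 0 0 0.15;0 0 0 0 0 0 0.15;0 0 0 0 0 0 0.15;0 0 0 0 0 0 0.15;0 0 0 0 0 0 0.15'>/dev/null; python3 f.py
python3 - <<'E'
from h import *
c=cam('scene');cv2.imwrite('pics/s3.png',cv2.resize(c["image"][110:300,130:400,::-1],None,fx=2.9,fy=2.9))
E
```

```text
t 19.43 turn 0.803 r 0.1517 Ftool [ 0.8 -0.6 -6.9] z 0.0775 w 0.253 30.0
t 20.1 turn 0.802 r 0.1517 Ftool [ 0.3 -1.3 -7.4] z 0.0775 w 0.251 30.0
```

View pics/s3.png

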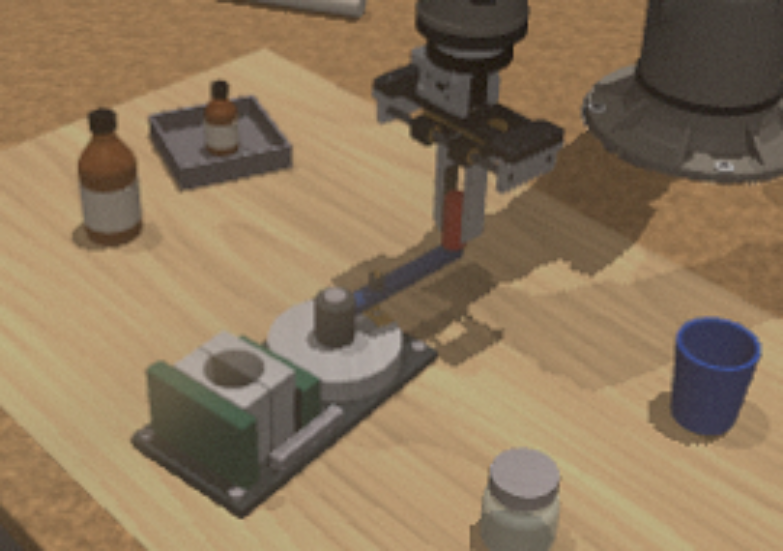

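The lever is held at the fourth click, with the knob in the fingers at crop (453,220). The small bottle stands in the tray at (220,120), and nothing else has moved.

```bash
python3 -c "
from bench import r
print(r.job_done())"
```

```text
the job is handed in; nothing more can be done
None
```

The small amber bottle stands upright in the tray, and I handed the job in at about 20 s with the gripper still holding the lever at the fourth click, about 0.80 rad from rest; the result of the judging was not shown.

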